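Load the food-sample rack in mirrored order

ROBOT

A 6-joint arm with a two-finger parallel gripper is mounted at the origin on the work surface. World frame = base frame: x ahead of the robot, y to its left, z up, the work surface at z = 0. Lengths are in m, angles in degrees, forces in N, time in s.
With the tool pointing down it reaches from about 0.4 to 0.825 m from the base axis. Payload 7 kg.
Tool frame: the origin (TCP) lies at the very end of the fingers, on their centre line; the grasp point (between the pads) lies 19 mm behind it (r.grasp_offset is the z of the grasp point in the tool frame, in m); z points along the fingers, y is the direction in which the jaws open and shut (so a half turn about z gives the same grasp; the last joint's range is limited). The gripper opens to 88 mm and grips with 3 to 60 N. Pads are 19 mm wide; open, the fingers measure 130 mm over their backs; the gripper's body (78 mm by 193 mm) begins 47 mm behind the grasp point.
Start: joints at [-48.696, 20.546, 0.682, 0, -70.136, -16.507], TCP at [0.283, -0.613, 0.227] pointing down, gripper open.
Joint ranges: [-176.03, 176.03], [-82.01, 121.73], [-58.28, 71.71], [-173.87, 95.51], [-174.79, -0.11], [-173.66, 173.66]. Speed limits (degrees/s): [136.94, 136.94, 172.46, 180, 180, 180].

INTERFACE

Orientations are given as [roll, pitch, yaw] about the fixed x, y, z axes, in that order (R = Rz(yaw) Ry(pitch) Rx(roll)).
In Python, from plant import r gives the robot as it stands.
- The arm moves only by the tool carry_out, never from a script. Its argument "plan" is a list of rows, each a list of 6 numbers: the shift along the world's x, y, z in m, then the turn, a rotation vector about the world's x, y, z in rad. In form: [[tx, ty, tz, wx, wy, wz], ...]. A call has 1 to 12 rows; each row shifts and turns the pose as measured when the row begins; what a row does not reach is not made up. A row lasts 1/12 s, in which the tool goes at most 41.7 mm and 7.16 degrees, less where a joint would pass 70% of its speed; a pose out of reach is approached as far as the arm can. A call with a gripper value outside its range is refused whole. "fingers" is the closure, from -1 (fully open) to 1 (shut), set as the call begins (left out, the last holds). The fingers move at their own pace and stop on an object; "force" is the grip in N (left out, the last holds). Time passes only in rows, so rows that do not move let the fingers close. It gives the time, the measured TCP pose, the force and the opening at its end, in the units of the state.
- r.get_state(): the state, without advancing time (a new reading comes with each control period).
- r.capture(name): name is "scene" or "top" or "wrist"; returns the picture (480x640x3 uint8, red, green, blue); there is no depth.
- r.camera_model(name): a dict with "fov_y" (degrees; the focal length in pixels is half the picture's height over the tangent of half this angle, whatever the lens; pixels are square), "cx", "cy" (the principal point, pixels), "R" (3x3) and "t" (3): a world point X has camera coordinates R X + t; the wrist camera has in their place "mount" (4x4, takes a point from camera to tool coordinates, whose origin is the TCP and whose axes are the flange's). Camera axes: x right, y down, z forward; pixel columns grow to the right and rows downward; lengths in m; the calibration is good to about 2 mm. The wrist camera is an equidistant fisheye: a pixel r from the principal point sees the ray r / f radians off the axis. A picture is of the moment at which its call begins: read the wrist's pose just before it. camera_model takes no time and is no camera call.
- r.close_job(): hands the job in, once; it reports no verdict.
The state is a dict: "time_s": time; "joints": joint angles; "qd": joint speeds; "joint_torque": joint torques, N m; "tcp_pos": TCP position; "eef_rot": TCP orientation; "contact_force": force on the tool from outside, world axes, zero at the start; "moment": the same for the moment, N m; "gripper_width": finger opening in m.
Only numpy, scipy, OpenCV 4.12 (cv2) and the standard library are available. Lean on these libraries where they do the work, as an engineer would, in place of code of your own. Each camera call takes 0.05 s, during which the arm holds its last target.

TASK

Move the four food-sample containers from the steel carrying tray into the empty white sample rack, one to each compartment, in reverse order: the container at the left end of the tray goes into the compartment at the right end of the rack, the second from the left into the second from the right, and so on, so that the inspector standing across the table reads the menu in the right order. Stand every container upright and flat on the floor of its compartment, and do not tip any of them over on the way.

Things in the scene. Friction and masses are not known exactly. Their poses are not given: they have to be found in the camera images.
- carrier: Fixed stainless tray holding the containers at the start, 84 (x) by 310 (y) by 12 mm, a wire handle 34 mm high at each short end, reaching 167 mm from the centre. It may be nearer or farther than the rack. Origin: centre of its underside, on the table; y runs along the row, to the robot's left, turned up to 0.2 rad. Places from left to right: y = +114, +38, -38, -114 mm, x = 0.
- rack: Fixed, empty white rack, 84 (x) by 308 (y) mm, with four compartments in a row, each 76 (x) by 72 (y) mm inside. Origin: centre of its underside, on the table; y runs along the row, to the robot's left, turned up to 0.2 rad. Compartment centres: y = +114, +38, -38, -114 mm, x = 0. Floors are 8 mm and wall tops 14 mm above the table; walls 4 mm thick.
- can_mid (a point): Slim round steel canister with a flat lid, 42 mm diameter, 84 mm high, loose, upright, about 0.14 to 0.28 kg. z up; its position is the container's centre, half-way up the body, and its orientation the container's (42 mm above its underside).
- tub_mid (a point): White square plastic tub with a grey square lid, body 48 by 48 mm, lid 52 by 52 mm over the top 8 mm, 64 mm high in all, loose, upright, about 0.1 to 0.21 kg. z up; its position is the container's centre, half-way up the body, and its orientation the container's (32 mm above its underside); x and y are square to its sides.
- pot_mid (a point): White round ceramic pot with a thin blue band and a lid, 52 mm diameter, 64 mm high plus a lid knob of 14 mm diameter and 12 mm high on top, loose, upright, about 0.2 to 0.39 kg. The lid does not come off. z up; its position is the container's centre, half-way up the body, and its orientation the container's (32 mm above its underside).
- caddy_mid (a point): Oblong steel caddy, 40 mm (its x) by 54 mm (its y), flat steel lid 1 mm larger, 70 mm high (a black grip strip on the lid adds 4 mm), loose, upright, about 0.15 to 0.31 kg. z up; its position is the container's centre, half-way up the body, and its orientation the container's (35 mm above its underside).
- saucer_can: Flat dark steel saucer, round, 56 mm across, 4 mm thick, fixed to the tray. The steel canister stands on it at the start, 16 mm above the table, centred within 5 mm and square to the tray within 0.12 rad. It stays behind, marking that container's starting place. Origin: centre of its underside, 12 mm above the table.
- saucer_tub: Flat dark steel saucer, square, 64 by 64 mm, 4 mm thick, fixed to the tray. The square white tub stands on it at the start, 16 mm above the table, centred within 5 mm and square to the tray within 0.12 rad. It stays behind, marking that container's starting place. Origin: centre of its underside, 12 mm above the table.
- saucer_pot: Flat dark steel saucer, round, 68 mm across, 4 mm thick, fixed to the tray. The white ceramic pot stands on it at the start, 16 mm above the table, centred within 5 mm and square to the tray within 0.12 rad. It stays behind, marking that container's starting place. Origin: centre of its underside, 12 mm above the table.
- saucer_caddy: Flat dark steel saucer, oblong, 52 mm (x) by 68 mm (y), 4 mm thick, fixed to the tray. The oblong steel caddy stands on it at the start, 16 mm above the table, centred within 5 mm and square to the tray within 0.12 rad. It stays behind, marking that container's starting place. Origin: centre of its underside, 12 mm above the table.

How it is judged:
By the outcome, as a careful person would: the job done as asked, in the order asked, and still so for the second after the job is handed in, with the robot touching nothing.
It also fails if it takes over 104 s, if anything falls off the work surface, if the arm or the gripper's body presses on something with over 40 N, if the wrist force passes 120 N, or if a joint passes its speed limit or range.

## Working session

There is one attempt and no reset: what is moved stays moved. The work goes in short steps, Python scripts to look and compute and a tool call to move; the robot and the scene stay as the last step left them, time stands still between calls to the robot, and variables do not carry over. Pictures are saved under pics/ and viewed, and the job is handed in when it is done.

Besides the shell and the picture viewer there is one more tool, called in YAML: its name, and indented under it one key for each argument. carry_out: Moves the arm, as the interface text tells. Its arguments: {"type":"object","properties":{"plan":{"type":"array"},"fingers":{"type":"number"},"force":{"type":"number"}},"required":["plan"]}

```bash
ls; mkdir -p pics
python3 - <<'E'
from plant import r
import cv2,numpy as np
print(r.get_state())
for n in("scene","top","wrist"):
    print(n,r.camera_model(n))
    cv2.imwrite(f"pics/{n}0.png",r.capture(n)[:,:,::-1])
E
```

```text
pics
{'time_s': 0.0, 'joints': array([-4.86966401e+01,  2.05907640e+01,  6.32542333e-01, -1.86221126e-02,
       -7.01370988e+01, -1.65055020e+01]), 'qd': array([ 0.03428367, -0.13156127, -0.07643334,  0.05569919,  0.01754606,
       -0.08094583]), 'joint_torque': array([-8.23904193e-04, -5.82716775e+01,  2.93055171e+01,  6.99745104e+00,
        6.75518837e-03, -1.47328960e-04]), 'tcp_pos': array([ 0.28284276, -0.61232592,  0.22562564]), 'eef_rot': array([ 1.79903634e+02, -1.02990834e-02, -1.55208475e+02]), 'contact_force': array([-0.96700376, -0.51545132,  0.5026471 ]), 'moment': array([-0.03559279, -0.00396903,  0.02484875]), 'gripper_width': 0.08775119610033968}
scene {'fov_y': 50.979299802780986, 'cx': 314.24459912550594, 'cy': 229.03956162639582, 'R': array([[-0.87455855,  0.48474662, -0.01296376],
       [ 0.31256851,  0.54308029, -0.77933608],
       [-0.37074017, -0.68562709, -0.62647204]]), 't': array([ 0.506405  , -0.09064009,  1.02225943])}
top {'fov_y': 43.51732111310358, 'cx': 311.85646331812495, 'cy': 231.30636349545532, 'R': array([[ 0.10251934, -0.99472763,  0.00259352],
       [-0.97320227, -0.1008397 , -0.20666082],
       [ 0.20583276,  0.01866271, -0.97840921]]), 't': array([-0.06174309,  0.54771516,  0.88310693])}
wrist {'fov_y': 65.70646984690485, 'cx': 320.4179583266863, 'cy': 243.14147481579167, 'mount': array([[-1.60780765e-04, -9.56482376e-01, -2.91790058e-01,
         8.01029323e-02],
       [ 9.99999690e-01, -3.78603774e-04,  6.90041064e-04,
        -1.60273151e-05],
       [-7.70484934e-04, -2.91789856e-01,  9.56482141e-01,
        -1.58577294e-01],
       [ 0.00000000e+00,  0.00000000e+00,  0.00000000e+00,
         1.00000000e+00]])}
```

View pics/top0.png

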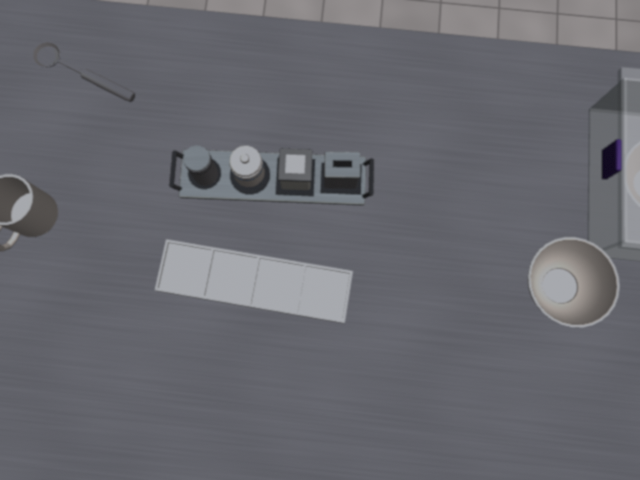

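View pics/scene0.png

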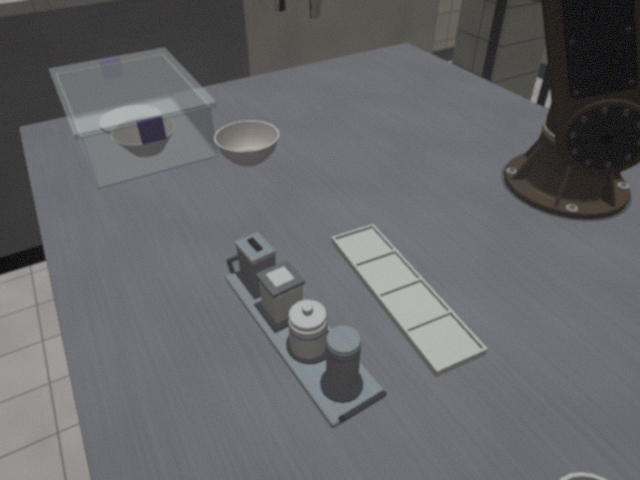

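View crops.

Run:
```python
import cv2
a=cv2.imread("pics/top0.png")
cv2.imwrite("pics/c1.png",cv2.resize(a[140:210,165:380],None,fx=3.7,fy=3.7,interpolation=cv2.INTER_CUBIC))
cv2.imwrite("pics/c2.png",cv2.resize(a[230:330,150:360],None,fx=3.7,fy=3.7,interpolation=cv2.INTER_CUBIC))
a=cv2.imread("pics/scene0.png")
cv2.imwrite("pics/c3.png",cv2.resize(a[220:430,220:500],None,fx=2.8,fy=2.8,interpolation=cv2.INTER_CUBIC))
```

```text
(no output)
```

View pics/c1.png

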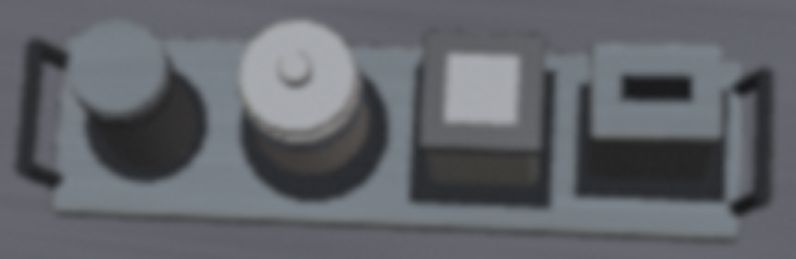

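View pics/c2.png

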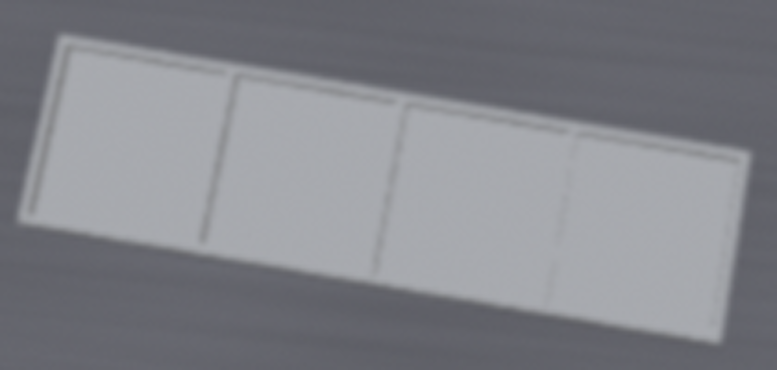

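View pics/c3.png

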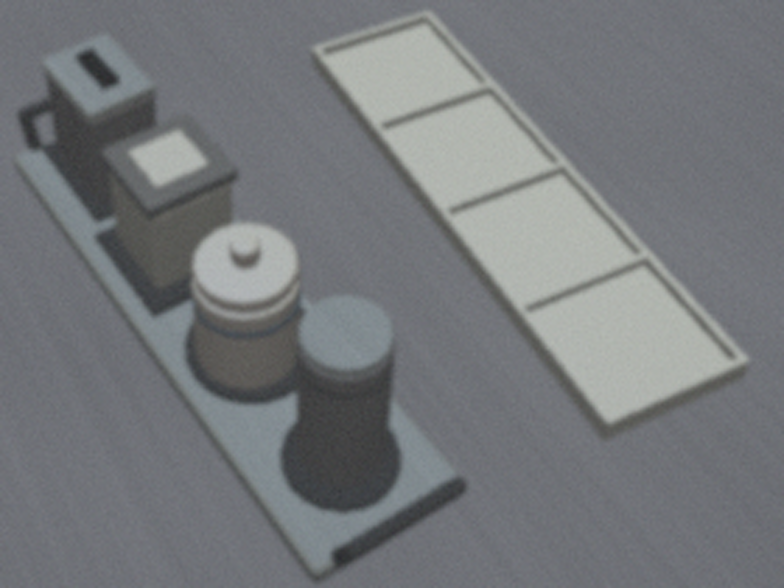

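```bash
cat > h.py <<'E'
import numpy as np
from plant import r
def bp(cam,uv,z):
    m=r.camera_model(cam);f=240/np.tan(np.radians(m["fov_y"]/2))
    uv=np.atleast_2d(uv).astype(float);out=[]
    R=np.array(m["R"]);t=np.array(m["t"]);C=-R.T@t
    for u,v in uv:
        d=R.T@np.array([(u-m["cx"])/f,(v-m["cy"])/f,1]);s=(z-C[2])/d[2];out.append((C+s*d)[:2])
    return np.array(out)
def wbp(uv,z,pos,rpy,m):
    from scipy.spatial.transform import Rotation as Ro
    f=240/np.tan(np.radians(m["fov_y"]/2));M=np.array(m["mount"]);Rt=Ro.from_euler('xyz',rpy,degrees=True).as_matrix()
    out=[]
    for u,v in np.atleast_2d(uv).astype(float):
        dx,dy=u-m["cx"],v-m["cy"];q=np.hypot(dx,dy);th=q/f
        d=np.array([np.sin(th)*dx/q,np.sin(th)*dy/q,np.cos(th)])
        d=Rt@M[:3,:3]@d;C=Rt@M[:3,3]+pos;s=(z-C[2])/d[2];out.append((C+s*d)[:2])
    return np.array(out)
def crop(uv,s,o): return (np.atleast_2d(uv)+.5)/s-.5+np.array(o)
def quad(P,name):
    c=P.mean(0);print(name,"c",c.round(4),"sides",[round(1000*np.linalg.norm(P[i]-P[(i+1)%4]),1) for i in range(4)],
     "dirs",[round(np.degrees(np.arctan2(*(P[(i+1)%4]-P[i])[::-1])),1) for i in range(4)])
E
python3 - <<'E'
from h import *
T=lambda uv,z,o=(165,140):bp("top",crop(uv,3.7,o),z)
S=lambda uv,z:bp("scene",crop(uv,2.8,(220,220)),z)
print("can",T((118,68),.1),S((346,333),.1))
print("pot",T((299,78),.08),T((292,66),.092),S((245,243),.092))
quad(T([(424,31),(548,36),(548,150),(419,148)],.08),"tub T")
quad(S([(103,153),(182,116),(237,175),(152,214)],.08),"tub S")
quad(T([(594,44),(721,46),(724,138),(590,134)],.086),"cad T")
quad(S([(43,62),(108,35),(157,88),(95,115)],.086),"cad S")
quad(T([(60,35),(752,152),(722,343),(18,220)],.014,(150,230)),"rack T")
quad(S([(312,48),(428,12),(748,360),(606,424)],.014),"rack S")
p=T([(52,210),(737,236)],.012);print("tray edge",p, np.linalg.norm(p[0]-p[1]))
s=T([(146,127),(314,138)],.016);print("saucer",s)
print(T([(482,150),(650,146)],.016))
E
```

```text
can [[0.63799641 0.1813296 ]] [[0.63912656 0.18213337]]
pot [[0.64790152 0.10930701]] [[0.6489275  0.11110522]] [[0.64872409 0.10938396]]
tub T c [0.6503 0.0306] sides [np.float64(52.7), np.float64(50.4), np.float64(54.2), np.float64(51.7)] dirs [np.float64(-86.5), np.float64(-174.1), np.float64(95.0), np.float64(4.2)]
tub S c [0.6517 0.0335] sides [np.float64(47.4), np.float64(52.7), np.float64(48.3), np.float64(50.8)] dirs [np.float64(-174.0), np.float64(94.8), np.float64(3.6), np.float64(-86.2)]
cad T c [ 0.6561 -0.0417] sides [np.float64(53.5), np.float64(40.4), np.float64(56.0), np.float64(39.6)] dirs [np.float64(-85.0), np.float64(-173.3), np.float64(94.1), np.float64(3.2)]
cad S c [ 0.6559 -0.04  ] sides [np.float64(40.1), np.float64(53.7), np.float64(37.1), np.float64(53.5)] dirs [np.float64(-174.8), np.float64(94.6), np.float64(4.8), np.float64(-82.1)]
rack T c [0.471 0.08 ] sides [np.float64(308.9), np.float64(83.8), np.float64(309.1), np.float64(83.0)] dirs [np.float64(-93.8), np.float64(176.2), np.float64(86.1), np.float64(-3.9)]
rack S c [0.4709 0.0792] sides [np.float64(83.3), np.float64(306.9), np.float64(84.4), np.float64(307.7)] dirs [np.float64(175.9), np.float64(86.4), np.float64(-3.5), np.float64(-93.9)]
tray edge [[ 0.59683769  0.22174521]
 [ 0.61656308 -0.08509037]] 0.30746896291119347
saucer [[0.63852136 0.18436192]
 [0.64121363 0.10846102]]
[[ 0.64343595  0.03263992]
 [ 0.65310637 -0.04234185]]
```

carry_out:
  plan:
    - [0.019, 0.029, 0, 0, 0, 0.1]
    - [0.019, 0.029, 0, 0, 0, 0.1]
    - [0.019, 0.029, 0, 0, 0, 0.1]
    - [0.019, 0.029, 0, 0, 0, 0.1]
    - [0.019, 0.029, 0, 0, 0, 0.1]
    - [0.019, 0.029, 0, 0, 0, 0.1]
    - [0.019, 0.029, 0, 0, 0, 0.1]
    - [0.019, 0.029, 0, 0, 0, 0.1]
    - [0.019, 0.029, 0, 0, 0, 0.1]
    - [0.019, 0.029, 0, 0, 0, 0.1]
    - [0.019, 0.029, 0, 0, 0, 0.1]
    - [0.019, 0.029, 0, 0, 0, 0.1]
  fingers: -1

```text
time_s: 1.15
tcp_pos: [0.5118, -0.2518, 0.221]
eef_rot: [179.5, -0.1, -84.0]
contact_force: [0.4, -0.1, 0.3]
gripper_width: 0.0878
```

carry_out:
  plan:
    - [0.019, 0.027, 0, 0, 0, -0.005]
    - [0.019, 0.027, 0, 0, 0, -0.005]
    - [0.019, 0.027, 0, 0, 0, -0.005]
    - [0.019, 0.027, 0, 0, 0, -0.005]
    - [0.019, 0.027, 0, 0, 0, -0.005]
    - [0.019, 0.027, 0, 0, 0, -0.005]
    - [0.019, 0.027, 0, 0, 0, 0]
    - [0.01, 0.018, 0, 0, 0, 0]
    - [0, 0, 0, 0, 0, 0]

```text
time_s: 1.9
tcp_pos: [0.6617, -0.0266, 0.2188]
eef_rot: [179.4, -0.0, -85.0]
contact_force: [-0.1, -0.9, -0.7]
gripper_width: 0.0875
```

Run:
```python
from h import *
import cv2
s=r.get_state();print(s["tcp_pos"].round(4),s["eef_rot"].round(2),s["time_s"])
cv2.imwrite("pics/w1.png",r.capture("wrist")[:,:,::-1])
```

```text
[ 0.6617 -0.0266  0.2188] [ 1.7942e+02 -1.0000e-02 -8.4990e+01] 1.9
```

View pics/w1.png

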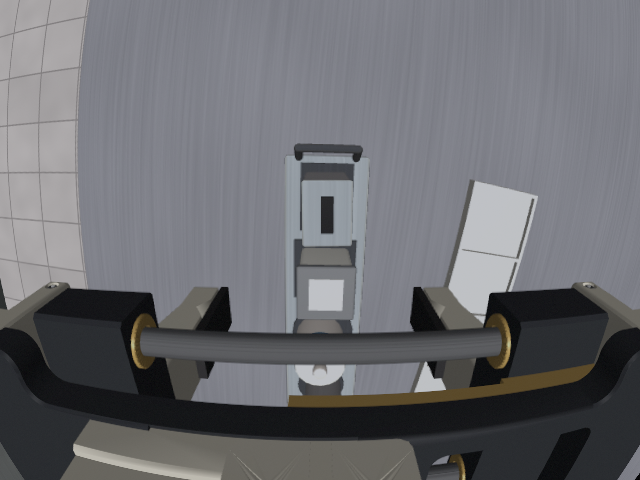

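Run:
```python
from h import *
m=r.camera_model("wrist");p=np.array([.6617,-.0266,.2188]);e=[179.42,-.01,-84.99]
quad(wbp([(302,180),(354,180),(353,246),(302,246)],.086,p,e,m),"cad W")
quad(wbp([(297,263),(355,263),(355,320),(297,320)],.08,p,e,m),"tub W")
```

```text
cad W c [ 0.6548 -0.0424] sides [np.float64(41.0), np.float64(54.6), np.float64(42.0), np.float64(54.4)] dirs [np.float64(-175.0), np.float64(95.4), np.float64(4.8), np.float64(-85.7)]
tub W c [0.6494 0.0295] sides [np.float64(49.5), np.float64(55.6), np.float64(52.8), np.float64(55.3)] dirs [np.float64(-175.3), np.float64(97.0), np.float64(4.5), np.float64(-86.4)]
```

carry_out:
  plan:
    - [-0.006, -0.015, -0.01, 0, -0.01, 0]
    - [0, 0, -0.03, 0, 0, 0]
    - [0, 0, -0.03, 0, 0, 0]
    - [0, 0, -0.02, 0, 0, 0]
    - [0, 0, 0, 0, 0, 0]

```text
time_s: 2.37
tcp_pos: [0.6532, -0.0453, 0.127]
eef_rot: [-179.9, -0.1, -85.0]
contact_force: [-0.9, 0.2, 0.4]
gripper_width: 0.0871
```

Run:
```python
from h import *
s=r.get_state();print(s["tcp_pos"].round(4),s["eef_rot"].round(2),s["time_s"],s["qd"].round(2))
```

```text
[ 0.6532 -0.0453  0.127 ] [-1.7987e+02 -7.0000e-02 -8.4990e+01] 2.3667 [-0.82 -1.51  0.88  0.74 -2.28  0.22]
```

carry_out:
  plan:
    - [0.002, 0.004, -0.02, 0, 0, 0]
    - [0, 0, -0.025, 0, 0, 0]
    - [0, 0, -0.025, 0, 0, 0]
    - [0, 0, -0.015, 0, 0, 0]
    - [0, 0, -0.008, 0, 0, 0]
    - [0, 0, 0, 0, 0, 0]

```text
time_s: 2.87
tcp_pos: [0.6558, -0.0458, 0.0372]
eef_rot: [-179.6, -0.1, -85.2]
contact_force: [0.6, 0.5, -0.5]
gripper_width: 0.0877
```

carry_out:
  plan:
    - [0, 0.004, -0.004, 0, -0.003, 0]
    - [0, 0, 0, 0, 0, 0]
    - [0, 0, 0, 0, 0, 0]

```text
time_s: 3.12
tcp_pos: [0.6576, -0.0422, 0.0364]
eef_rot: [-179.2, -0.2, -85.2]
contact_force: [-0.3, -0.1, -0.3]
gripper_width: 0.0878
```

carry_out:
  plan:
    - [0, 0, 0, 0, 0, 0]
    - [0, 0, 0, 0, 0, 0]
    - [0, 0, 0, 0, 0, 0]
    - [0, 0, 0, 0, 0, 0]
    - [0, 0, 0, 0, 0, 0]
    - [0, 0, 0, 0, 0, 0]
    - [0, 0, 0, 0, 0, 0]
    - [0, 0, 0, 0, 0, 0]
  fingers: 1
  force: 25

```text
time_s: 3.78
tcp_pos: [0.6592, -0.0417, 0.0406]
eef_rot: [-178.9, -0.2, -85.1]
contact_force: [-2.5, 0.7, 4.8]
gripper_width: 0.0403
```

carry_out:
  plan:
    - [0, 0, 0.012, 0, 0.005, 0]
    - [0, 0, 0.02, 0, 0.005, 0]
    - [0, 0, 0.02, 0, 0.005, 0]
    - [0, 0, 0.02, 0, 0.003, 0]
    - [0, 0, 0.015, 0, 0, 0]
    - [0, 0, 0.01, 0, 0, 0]

```text
time_s: 4.28
tcp_pos: [0.6529, -0.0422, 0.1336]
eef_rot: [179.1, -0.0, -85.2]
contact_force: [0.6, -0.3, -2.7]
gripper_width: 0.0404
```

carry_out:
  plan:
    - [-0.01, 0.013, 0.003, 0, -0.004, -0.01]
    - [-0.018, 0.024, 0.002, 0, -0.004, -0.016]
    - [-0.018, 0.024, 0.002, 0, -0.003, -0.016]
    - [-0.018, 0.024, 0, 0, -0.002, -0.016]
    - [-0.018, 0.024, 0, 0, -0.001, -0.016]
    - [-0.018, 0.024, 0, 0, 0, -0.016]
    - [-0.018, 0.024, 0, 0, 0, -0.016]
    - [-0.018, 0.024, 0, 0, 0, -0.016]
    - [-0.018, 0.024, 0, 0, 0, -0.016]
    - [-0.01, 0.015, 0, 0, 0, -0.01]
    - [0, 0, 0, 0, 0, 0]

```text
time_s: 5.2
tcp_pos: [0.4787, 0.1829, 0.1376]
eef_rot: [179.7, -0.1, -94.6]
contact_force: [-0.1, -0.8, -2.4]
gripper_width: 0.0409
```

carry_out:
  plan:
    - [0, 0.006, -0.015, 0, -0.002, 0.004]
    - [0, 0.004, -0.025, 0, 0, 0.004]
    - [0, 0, -0.025, 0, 0, 0]
    - [0, 0, -0.01, 0, 0, 0]
    - [0, 0, 0, 0, 0, 0]
    - [0, 0, 0, 0, 0, 0]

```text
time_s: 5.7
tcp_pos: [0.4774, 0.1941, 0.06]
eef_rot: [179.9, -0.1, -93.8]
contact_force: [-0.3, -0.2, -1.9]
gripper_width: 0.0408
```

Run:
```python
from h import *
import cv2
s=r.get_state();print(s["tcp_pos"].round(4),s["eef_rot"].round(2),s["time_s"])
a=r.capture("scene")[:,:,::-1]
cv2.imwrite("pics/s1.png",cv2.resize(a[150:430,220:540],None,fx=2,fy=2))
```

```text
[0.4774 0.1941 0.06  ] [ 1.799e+02 -7.000e-02 -9.382e+01] 5.7
```

View pics/s1.png

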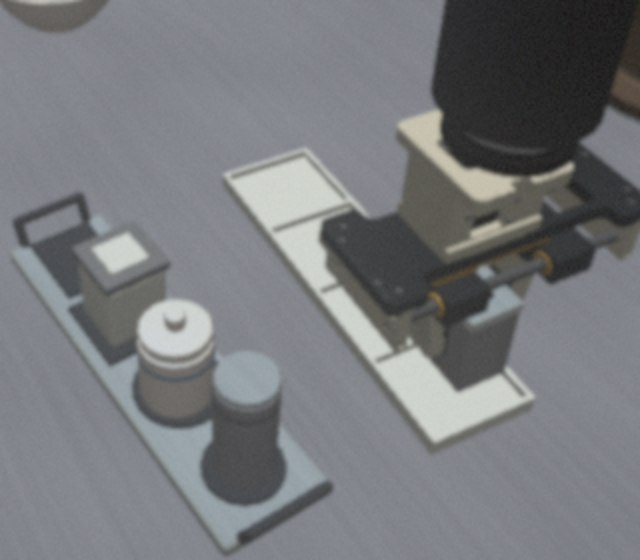

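The caddy is held upright over the left compartment, around (480,340) in the crop. Next I lower it gently.

carry_out:
  plan:
    - [0, 0, -0.01, 0, 0, 0]
    - [0, 0, -0.008, 0, 0, 0]
    - [0, 0, -0.004, 0, 0, 0]
    - [0, 0, -0.002, 0, 0, 0]

```text
time_s: 6.08
tcp_pos: [0.4794, 0.1949, 0.0368]
eef_rot: [-179.9, 0.2, -93.9]
contact_force: [0.2, -0.8, -3.5]
gripper_width: 0.0407
```

carry_out:
  plan:
    - [0, 0, -0.002, 0, 0, 0]
    - [0, 0, -0.002, 0, 0, 0]
    - [0, 0, -0.002, 0, 0, 0]

```text
time_s: 6.33
tcp_pos: [0.4795, 0.1952, 0.0321]
eef_rot: [-179.9, 0.2, -93.8]
contact_force: [-16.6, 0.0, 39.5]
gripper_width: 0.0407
```

carry_out:
  plan:
    - [0, 0, 0.001, 0, 0, 0]

```text
time_s: 6.42
tcp_pos: [0.4795, 0.1955, 0.0337]
eef_rot: [-179.8, 0.2, -93.8]
contact_force: [0.0, 0.3, -2.4]
gripper_width: 0.0407
```

carry_out:
  plan:
    - [0, 0, 0, 0, 0, 0]
    - [0, 0, 0, 0, 0, 0]
    - [0, 0, 0, 0, 0, 0]
    - [0, 0, 0, 0, 0, 0]
    - [0, 0, 0, 0, 0, 0]
  fingers: -1

```text
time_s: 6.83
tcp_pos: [0.4812, 0.1968, 0.0353]
eef_rot: [-179.6, 0.4, -93.7]
contact_force: [-0.1, -0.6, 0.2]
gripper_width: 0.0684
```

carry_out:
  plan:
    - [0, 0, 0, 0, 0, 0]
    - [0, 0, 0, 0, 0, 0]
    - [0, 0, 0, 0, 0, 0]
    - [0, 0, 0.01, 0, 0, 0]
    - [0, 0, 0.025, 0, 0, 0]
    - [0, 0, 0.03, 0, 0.003, 0]
    - [0, 0, 0.03, 0, 0.003, 0]
    - [0, 0, 0.01, 0, 0, 0]

```text
time_s: 7.5
tcp_pos: [0.4784, 0.1939, 0.1429]
eef_rot: [179.6, -0.1, -93.8]
contact_force: [1.0, 0.2, 0.4]
gripper_width: 0.0876
```

Run:
```python
from h import *
import cv2
s=r.get_state();print(s["tcp_pos"].round(4),s["eef_rot"].round(2),s["time_s"])
a=r.capture("scene")[:,:,::-1]
cv2.imwrite("pics/s2.png",cv2.resize(a[150:430,220:540],None,fx=2,fy=2))
```

```text
[0.4784 0.1939 0.1429] [ 1.7964e+02 -9.0000e-02 -9.3770e+01] 7.5
```

View pics/s2.png

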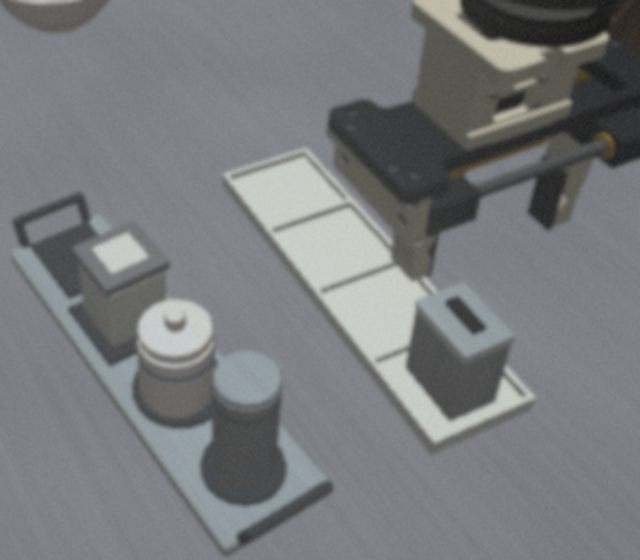

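The caddy stands in the leftmost compartment, at about (460,350) in the crop. Now the tub.

carry_out:
  plan:
    - [0.012, -0.012, 0, 0, -0.004, 0.015]
    - [0.02, -0.019, 0, 0, -0.002, 0.017]
    - [0.02, -0.019, 0, 0, 0, 0.017]
    - [0.02, -0.019, 0, 0, 0, 0.017]
    - [0.02, -0.019, 0, 0, 0, 0.017]
    - [0.02, -0.019, 0, 0, 0, 0.017]
    - [0.02, -0.019, 0, 0, 0, 0.017]
    - [0.02, -0.019, 0, 0, 0, 0.017]
    - [0.02, -0.018, 0, 0, 0, 0.01]
    - [0.005, -0.005, 0, 0, 0, 0]
    - [0, 0, 0, 0, 0, 0]

```text
time_s: 8.47
tcp_pos: [0.663, 0.0182, 0.1529]
eef_rot: [-179.5, 0.3, -84.9]
contact_force: [0.1, 0.5, -0.6]
gripper_width: 0.088
```

carry_out:
  plan:
    - [-0.007, 0.006, 0, 0, 0.004, 0]
    - [-0.005, 0.005, -0.01, 0, 0.002, 0]
    - [0, 0, -0.01, 0, 0, 0]
    - [0, 0, 0, 0, 0, 0]

```text
time_s: 8.8
tcp_pos: [0.6477, 0.0313, 0.1316]
eef_rot: [-179.9, 0.4, -84.9]
contact_force: [-0.4, 0.9, -0.9]
gripper_width: 0.0875
```

carry_out:
  plan:
    - [0.002, 0, -0.02, -0.004, 0, 0]
    - [0, 0, -0.025, -0.002, 0, 0]
    - [0, 0, -0.025, 0, 0, 0]
    - [0, 0, -0.018, 0, 0, 0]
    - [0, 0, -0.008, 0, 0, 0]
    - [0, 0, -0.002, 0, 0, 0]

```text
time_s: 9.3
tcp_pos: [0.6469, 0.0367, 0.0316]
eef_rot: [-179.8, 0.1, -84.4]
contact_force: [-0.1, -0.8, -0.8]
gripper_width: 0.0878
```

carry_out:
  plan:
    - [0.003, -0.005, 0, 0, 0, -0.005]
    - [0, 0, -0.001, 0, 0.001, -0.004]

```text
time_s: 9.47
tcp_pos: [0.6498, 0.0323, 0.031]
eef_rot: [-179.9, 0.0, -84.9]
contact_force: [0.1, 0.1, -0.6]
gripper_width: 0.0879
```

carry_out:
  plan:
    - [0, 0, -0.0005, 0, 0.0006, 0]
    - [0, 0, -0.0005, 0, 0.0006, 0]
    - [0, 0, -0.0005, 0, 0.0006, 0]
    - [0, 0, -0.0005, 0, 0.0006, 0]
    - [0, 0, -0.0005, 0, 0.0006, 0]
    - [0, 0, -0.0005, 0, 0.0006, 0]
    - [0, 0, -0.0005, 0, 0.0006, 0]
  fingers: 1
  force: 20

```text
time_s: 10.05
tcp_pos: [0.6527, 0.0324, 0.0325]
eef_rot: [-179.7, 0.1, -84.9]
contact_force: [-3.0, -0.1, 5.1]
gripper_width: 0.0517
```

carry_out:
  plan:
    - [0, 0, -0.0005, 0, 0.0006, 0]
    - [0, 0, -0.0005, 0, 0.0006, 0]
    - [0, 0, -0.0005, 0, 0.0006, 0]

```text
time_s: 10.3
tcp_pos: [0.6527, 0.0325, 0.0325]
eef_rot: [-179.8, 0.1, -84.9]
contact_force: [-2.7, 0.4, 4.6]
gripper_width: 0.0518
```

Run:
```python
from h import *
import cv2
s=r.get_state();print(s["tcp_pos"].round(4),s["eef_rot"].round(2),s["time_s"])
a=r.capture("scene")[:,:,::-1]
cv2.imwrite("pics/s3.png",cv2.resize(a[150:400,220:440],None,fx=2.3,fy=2.3))
```

```text
[0.6527 0.0325 0.0325] [-1.7978e+02  1.4000e-01 -8.4870e+01] 10.3
```

View pics/s3.png

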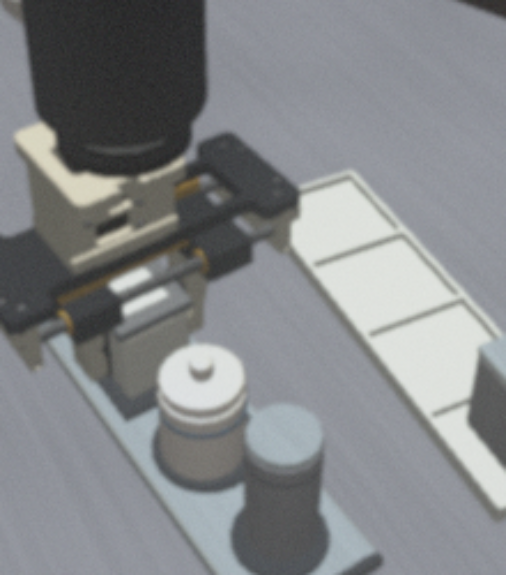

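The 51.8 mm width means the pads are catching the 52 mm lid near their upper edge. I'll open and regrip higher, with the lid centred on the pads.

carry_out:
  plan:
    - [0, 0, 0, 0, 0, 0]
    - [0, 0, -0.0005, 0, 0.0006, 0]
    - [0, 0, 0, 0, 0.0006, 0]
    - [0, 0, 0.01, 0, 0.0006, 0]
    - [0, 0, 0.008, 0, 0, 0]
    - [0, 0, 0.002, 0, 0, 0]
    - [0, 0, 0, 0, 0, 0]
  fingers: -0.6

```text
time_s: 10.93
tcp_pos: [0.6529, 0.0325, 0.0535]
eef_rot: [-179.9, 0.1, -84.9]
contact_force: [-0.1, -0.8, 0.5]
gripper_width: 0.0701
```

carry_out:
  plan:
    - [0, 0, -0.0005, 0, 0.0006, 0]
    - [0, 0, -0.0005, 0, 0.0006, 0]
    - [0, 0, -0.0005, 0, 0.0006, 0]
    - [0, 0, -0.0005, 0, 0.0006, 0]
    - [0, 0, -0.0005, 0, 0.0006, 0]
    - [0, 0, -0.0005, 0, 0.0006, 0]
  fingers: 1
  force: 20

```text
time_s: 11.43
tcp_pos: [0.6531, 0.0325, 0.0525]
eef_rot: [180.0, 0.2, -84.8]
contact_force: [-2.3, 0.2, 5.1]
gripper_width: 0.0518
```

carry_out:
  plan:
    - [0, 0, 0.01, 0, 0.001, 0]
    - [0, 0, 0.018, 0, 0.001, 0]
    - [0, 0, 0.02, 0, 0.001, 0]
    - [0, 0, 0.02, 0, 0, 0]
    - [0, 0, 0.012, 0, 0, 0]
    - [0, 0, 0.006, 0, 0, 0]

```text
time_s: 11.93
tcp_pos: [0.6496, 0.0317, 0.1395]
eef_rot: [179.2, 0.1, -84.9]
contact_force: [-0.4, -0.2, -1.9]
gripper_width: 0.052
```

carry_out:
  plan:
    - [-0.01, 0.005, 0.003, 0, -0.004, -0.01]
    - [-0.02, 0.009, 0.001, 0, -0.004, -0.016]
    - [-0.02, 0.0095, 0, 0, -0.003, -0.017]
    - [-0.02, 0.0095, 0, 0, -0.002, -0.017]
    - [-0.02, 0.0095, 0, 0, -0.001, -0.017]
    - [-0.02, 0.0095, 0, 0, 0, -0.017]
    - [-0.02, 0.0095, 0, 0, 0, -0.017]
    - [-0.02, 0.0095, 0, 0, 0, -0.017]
    - [-0.018, 0.0095, 0, 0, 0, -0.017]
    - [-0.008, 0.005, 0, 0, 0, -0.01]
    - [0, 0, 0, 0, 0, 0]

```text
time_s: 12.85
tcp_pos: [0.4571, 0.1176, 0.1393]
eef_rot: [179.7, -0.0, -94.7]
contact_force: [0.2, -0.4, -1.9]
gripper_width: 0.0516
```

carry_out:
  plan:
    - [0.009, 0, -0.01, 0, -0.002, 0.007]
    - [0.007, 0, -0.02, 0, 0, 0.006]
    - [0, 0, -0.025, 0, 0, 0]
    - [0, 0, -0.015, 0, 0, 0]
    - [0, 0, -0.003, 0, 0, 0]
    - [0, 0, 0, 0, 0, 0]

```text
time_s: 13.35
tcp_pos: [0.4719, 0.1176, 0.0642]
eef_rot: [180.0, 0.1, -93.8]
contact_force: [0.6, 0.0, -0.8]
gripper_width: 0.0519
```

carry_out:
  plan:
    - [0.001, 0, -0.008, 0, 0, 0]
    - [0, 0, -0.006, 0, 0, 0]
    - [0, 0, -0.003, 0, 0, 0]
    - [0, 0, -0.001, 0, 0, 0]

```text
time_s: 13.68
tcp_pos: [0.4741, 0.1179, 0.0465]
eef_rot: [-179.9, 0.2, -93.8]
contact_force: [-0.7, 0.2, -1.2]
gripper_width: 0.0516
```

carry_out:
  plan:
    - [0, 0, -0.0015, 0, 0, 0]
    - [0, 0, -0.0015, 0, 0, 0]

```text
time_s: 13.85
tcp_pos: [0.4745, 0.1181, 0.0442]
eef_rot: [-179.8, 0.2, -93.8]
contact_force: [-11.2, 0.1, 24.9]
gripper_width: 0.0514
```

Contact with the floor. Release and look.

carry_out:
  plan:
    - [0, 0, 0.0005, 0, 0, 0]
    - [0, 0, 0, 0, 0, 0]
    - [0, 0, 0, 0, 0, 0]
    - [0, 0, 0, 0, 0, 0]
    - [0, 0, 0, 0, 0, 0]
    - [0, 0, 0, 0, 0, 0]
    - [0, 0, 0.008, 0, 0, 0]
    - [0, 0, 0.02, 0, 0.002, 0]
    - [0, 0, 0.03, 0, 0.002, 0]
    - [0, 0, 0.03, 0, 0.002, 0]
    - [0, 0, 0.01, 0, 0, 0]
  fingers: -1

```text
time_s: 14.77
tcp_pos: [0.473, 0.1169, 0.1469]
eef_rot: [179.6, -0.0, -93.7]
contact_force: [1.1, 0.4, -0.2]
gripper_width: 0.0878
```

Run:
```python
from h import *
import cv2
s=r.get_state();print(s["tcp_pos"].round(4),s["eef_rot"].round(2),s["time_s"])
a=r.capture("scene")[:,:,::-1]
cv2.imwrite("pics/s4.png",cv2.resize(a[150:430,220:540],None,fx=2,fy=2))
```

```text
[0.473  0.1169 0.1469] [ 1.796e+02 -4.000e-02 -9.372e+01] 14.7667
```

View pics/s4.png

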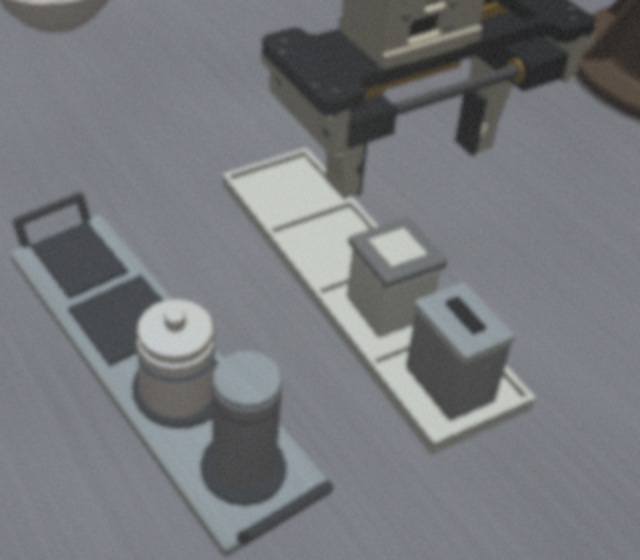

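Tub at (397,290) stands upright next to the caddy. Next is the pot.

carry_out:
  plan:
    - [0.012, 0, 0, 0, -0.005, 0.012]
    - [0.02, -0.001, 0, 0, -0.002, 0.015]
    - [0.02, -0.001, 0, 0, 0, 0.015]
    - [0.02, -0.001, 0, 0, 0, 0.015]
    - [0.02, -0.001, -0.001, 0, 0, 0.015]
    - [0.02, -0.001, -0.001, 0, 0.001, 0.015]
    - [0.02, -0.001, -0.001, 0, 0.001, 0.015]
    - [0.02, 0, -0.001, 0, 0.001, 0.012]
    - [0.017, 0, -0.001, 0, 0.001, 0.008]
    - [0.005, 0, 0, 0, 0.001, 0]
    - [0, 0, 0, 0, 0, 0]

```text
time_s: 15.73
tcp_pos: [0.6597, 0.1086, 0.1417]
eef_rot: [179.9, 0.1, -86.0]
contact_force: [-0.1, 0.3, -0.2]
gripper_width: 0.0876
```

carry_out:
  plan:
    - [-0.006, 0, -0.005, 0, 0, 0]
    - [-0.005, 0, -0.015, 0, 0, 0]
    - [0, 0, -0.02, 0, 0, 0]
    - [0, 0, -0.015, 0, 0, 0]
    - [0, 0, -0.003, 0, 0, 0]

```text
time_s: 16.15
tcp_pos: [0.6439, 0.108, 0.0813]
eef_rot: [179.9, 0.1, -86.0]
contact_force: [-0.8, 0.1, -0.6]
gripper_width: 0.0877
```

carry_out:
  plan:
    - [0.004, 0.001, -0.012, 0, 0, 0]
    - [0, 0, -0.016, 0, 0, 0]
    - [0, 0, -0.012, 0, 0, 0]
    - [0, 0, -0.006, 0, 0, 0]
    - [0, 0, -0.003, 0, 0, 0]
    - [0, 0, 0, 0, 0, 0]

```text
time_s: 16.65
tcp_pos: [0.6459, 0.1099, 0.031]
eef_rot: [-180.0, 0.2, -85.9]
contact_force: [-0.6, 0.0, 0.2]
gripper_width: 0.0875
```

carry_out:
  plan:
    - [0.002, 0, 0.001, 0, 0.0003, 0]
    - [0, 0, 0, 0, 0.0004, 0]
    - [0, 0, -0.0005, 0, 0.0006, 0]
    - [0, 0, -0.0005, 0, 0.0006, 0]
    - [0, 0, -0.0005, 0, 0.0006, 0]
    - [0, 0, -0.0005, 0, 0.0006, 0]
    - [0, 0, -0.0005, 0, 0.0006, 0]
    - [0, 0, -0.0005, 0, 0.0006, 0]
    - [0, 0, -0.0005, 0, 0.0006, 0]
  fingers: 1
  force: 30

```text
time_s: 17.4
tcp_pos: [0.65, 0.1107, 0.0334]
eef_rot: [-180.0, 0.3, -85.9]
contact_force: [-2.7, -0.3, 5.1]
gripper_width: 0.0518
```

carry_out:
  plan:
    - [0, 0, 0.01, -0.001, 0.001, 0]
    - [0, 0, 0.018, -0.001, 0.001, 0]
    - [0, 0, 0.02, -0.001, 0.001, 0]
    - [0, 0, 0.02, 0, 0, 0]
    - [0, 0, 0.014, 0, 0, 0]
    - [0, 0, 0.008, 0, 0, 0]

```text
time_s: 17.9
tcp_pos: [0.6462, 0.1093, 0.1239]
eef_rot: [179.3, -0.0, -86.0]
contact_force: [0.2, -0.1, -2.8]
gripper_width: 0.0517
```

carry_out:
  plan:
    - [-0.01, -0.004, 0.003, 0, -0.004, -0.01]
    - [-0.019, -0.007, 0.001, 0, -0.004, -0.014]
    - [-0.019, -0.007, 0, 0, -0.002, -0.014]
    - [-0.019, -0.007, 0, 0, -0.001, -0.014]
    - [-0.019, -0.007, 0, 0, -0.001, -0.014]
    - [-0.019, -0.007, 0, 0, 0, -0.014]
    - [-0.019, -0.007, 0, 0, 0, -0.014]
    - [-0.019, -0.007, 0, 0, 0, -0.014]
    - [-0.017, -0.007, 0, 0, 0, -0.014]
    - [-0.008, -0.003, 0, 0, 0, -0.006]
    - [0, 0, 0, 0, 0, 0]

```text
time_s: 18.82
tcp_pos: [0.4616, 0.0397, 0.1245]
eef_rot: [179.7, -0.1, -94.1]
contact_force: [-0.7, -0.5, -1.4]
gripper_width: 0.0518
```

carry_out:
  plan:
    - [0.004, 0.001, -0.01, 0, -0.002, 0]
    - [0.002, 0.001, -0.02, 0, 0, 0]
    - [0, 0, -0.022, 0, 0, 0]
    - [0, 0, -0.018, 0, 0, 0]
    - [0, 0, -0.005, 0, 0, 0]
    - [0, 0, 0, 0, 0, 0]

```text
time_s: 19.32
tcp_pos: [0.4702, 0.0427, 0.0484]
eef_rot: [-179.8, 0.1, -94.0]
contact_force: [-0.8, 0.4, -1.0]
gripper_width: 0.0514
```

carry_out:
  plan:
    - [-0.002, -0.001, -0.009, 0, 0.002, 0]
    - [0, 0, -0.007, 0, 0, 0]
    - [0, 0, -0.004, 0, 0, 0]
    - [0, 0, -0.001, 0, 0, 0]

```text
time_s: 19.65
tcp_pos: [0.47, 0.0425, 0.0274]
eef_rot: [-179.8, 0.1, -94.0]
contact_force: [0.4, 1.0, -2.4]
gripper_width: 0.0518
```

carry_out:
  plan:
    - [0, 0, -0.0015, 0, 0, 0]
    - [0, 0, -0.001, 0, 0, 0]

```text
time_s: 19.82
tcp_pos: [0.4704, 0.0425, 0.0253]
eef_rot: [-179.7, 0.1, -93.9]
contact_force: [-5.5, 0.4, 16.0]
gripper_width: 0.0517
```

carry_out:
  plan:
    - [0, 0, 0, 0, 0.0006, 0]
    - [0, 0, 0, 0, 0.0006, 0]
    - [0, 0, -0.0004, 0, 0.0006, 0]
    - [0, 0, -0.0004, 0, 0.0006, 0]
    - [0, 0, -0.0004, 0, 0.0006, 0]
    - [0, 0, 0, 0, 0, 0]
    - [0, 0, 0.008, 0, 0, 0]
    - [0, 0, 0.02, 0, 0.002, 0]
    - [0, 0, 0.03, 0, 0.002, 0]
    - [0, 0, 0.03, 0, 0.002, 0]
    - [0, 0, 0.03, 0, 0, 0]
    - [0, 0, 0.01, 0, 0, 0]
  fingers: -1

```text
time_s: 20.82
tcp_pos: [0.4689, 0.0414, 0.1589]
eef_rot: [179.5, -0.1, -93.9]
contact_force: [0.6, 0.4, -0.9]
gripper_width: 0.0881
```

Run:
```python
from h import *
import cv2
s=r.get_state();print(s["tcp_pos"].round(4),s["eef_rot"].round(2),s["time_s"])
a=r.capture("scene")[:,:,::-1]
cv2.imwrite("pics/s5.png",cv2.resize(a[150:430,220:540],None,fx=2,fy=2))
```

```text
[0.4689 0.0414 0.1589] [ 1.7955e+02 -7.0000e-02 -9.3890e+01] 20.8167
```

View pics/s5.png

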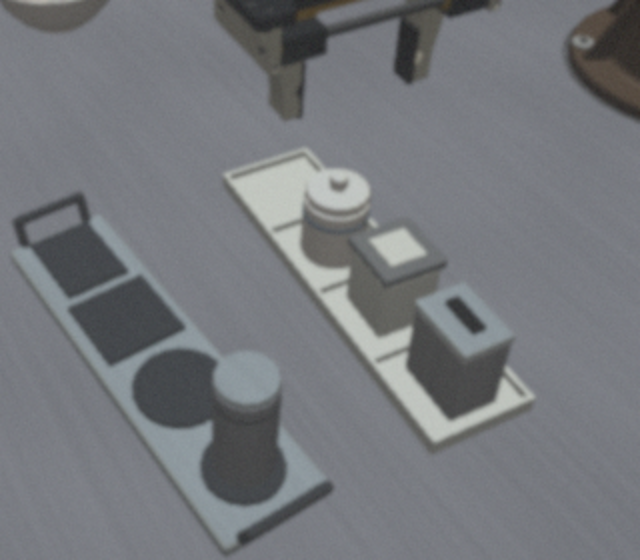

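Pot stands at (335,215), third compartment. Last is the canister.

carry_out:
  plan:
    - [0.01, 0.009, 0, 0, -0.005, 0.012]
    - [0.019, 0.0155, 0, 0, -0.002, 0.015]
    - [0.019, 0.0155, 0, 0, 0, 0.015]
    - [0.019, 0.0155, 0, 0, 0, 0.015]
    - [0.019, 0.0155, -0.001, 0, 0, 0.015]
    - [0.019, 0.0155, -0.001, 0, 0.001, 0.015]
    - [0.019, 0.0155, -0.001, 0, 0.001, 0.015]
    - [0.019, 0.0155, -0.001, 0, 0.001, 0.012]
    - [0.016, 0.014, -0.001, 0, 0.001, 0.008]
    - [0.005, 0.005, 0, 0, 0.001, 0]
    - [0, 0, 0, 0, 0, 0]

```text
time_s: 21.78
tcp_pos: [0.6418, 0.1872, 0.1541]
eef_rot: [179.9, 0.1, -86.4]
contact_force: [0.1, 0.2, -0.0]
gripper_width: 0.0876
```

carry_out:
  plan:
    - [-0.002, -0.003, -0.01, 0, 0, 0]
    - [0, -0.002, -0.018, 0, 0, 0]
    - [0, 0, -0.02, 0, 0, 0]
    - [0, 0, -0.015, 0, 0, 0]
    - [0, 0, -0.003, 0, 0, 0]

```text
time_s: 22.2
tcp_pos: [0.636, 0.1795, 0.0839]
eef_rot: [179.9, 0.1, -86.4]
contact_force: [-0.9, -0.2, -0.5]
gripper_width: 0.0877
```

carry_out:
  plan:
    - [0.002, 0.002, -0.012, 0, 0, 0]
    - [0, 0, -0.014, 0, 0, 0]
    - [0, 0, -0.01, 0, 0, 0]
    - [0, 0, -0.005, 0, 0, 0]
    - [0, 0, 0, 0, 0, 0]

```text
time_s: 22.62
tcp_pos: [0.6359, 0.1794, 0.0403]
eef_rot: [179.8, 0.1, -86.5]
contact_force: [-0.3, 0.1, -0.3]
gripper_width: 0.0878
```

carry_out:
  plan:
    - [0.002, 0.002, 0.001, 0, -0.001, 0]
    - [0, 0, 0, 0, 0, 0]
    - [0, 0, 0, 0, 0.0005, 0]
    - [0, 0, -0.0005, 0, 0.0006, 0]
    - [0, 0, -0.0005, 0, 0.0006, 0]
    - [0, 0, -0.0005, 0, 0.0006, 0]
    - [0, 0, -0.0005, 0, 0.0006, 0]
    - [0, 0, -0.0005, 0, 0.0006, 0]
    - [0, 0, -0.0005, 0, 0.0006, 0]
    - [0, 0, -0.0005, 0, 0.0006, 0]
  fingers: 1
  force: 25

```text
time_s: 23.45
tcp_pos: [0.64, 0.1826, 0.0424]
eef_rot: [179.9, 0.2, -86.4]
contact_force: [-1.5, 0.7, 5.3]
gripper_width: 0.0416
```

carry_out:
  plan:
    - [0, 0, 0.01, -0.001, 0.001, 0]
    - [0, 0, 0.018, -0.001, 0.001, 0]
    - [0, 0, 0.022, 0, 0.001, 0]
    - [0, 0, 0.022, 0, 0, 0]
    - [0, 0, 0.015, 0, 0, 0]
    - [0, 0, 0.008, 0, 0, 0]

```text
time_s: 23.95
tcp_pos: [0.6363, 0.1807, 0.1382]
eef_rot: [179.2, -0.1, -86.5]
contact_force: [-0.7, 0.4, -2.0]
gripper_width: 0.0414
```

carry_out:
  plan:
    - [-0.009, -0.011, 0.004, 0, -0.004, -0.01]
    - [-0.018, -0.023, 0.001, 0, -0.004, -0.014]
    - [-0.018, -0.023, 0, 0, -0.002, -0.014]
    - [-0.018, -0.023, 0, 0, -0.001, -0.014]
    - [-0.018, -0.023, 0, 0, -0.001, -0.014]
    - [-0.018, -0.023, 0, 0, 0, -0.014]
    - [-0.018, -0.023, 0, 0, 0, -0.014]
    - [-0.018, -0.023, 0, 0, 0, -0.014]
    - [-0.018, -0.023, 0, 0, 0, -0.014]
    - [-0.01, -0.012, 0, 0, 0, -0.006]
    - [0, 0, 0, 0, 0, 0]

```text
time_s: 24.87
tcp_pos: [0.4635, -0.0329, 0.1442]
eef_rot: [179.9, -0.0, -94.1]
contact_force: [-0.0, -0.2, -1.9]
gripper_width: 0.0418
```

carry_out:
  plan:
    - [0, -0.001, -0.012, 0, 0, 0]
    - [0, 0, -0.022, 0, 0, 0]
    - [0, 0, -0.025, 0, 0, 0]
    - [0, 0, -0.02, 0, 0, 0]
    - [0, 0, -0.006, 0, 0, 0]
    - [0, 0, 0, 0, 0, 0]

```text
time_s: 25.37
tcp_pos: [0.4665, -0.0333, 0.0593]
eef_rot: [-179.7, 0.1, -94.2]
contact_force: [-0.5, -0.4, -1.9]
gripper_width: 0.0421
```

carry_out:
  plan:
    - [-0.003, -0.001, -0.009, 0, 0.003, 0]
    - [0, 0, -0.007, 0, 0.002, 0]
    - [0, 0, -0.005, 0, 0, 0]
    - [0, 0, -0.002, 0, 0, 0]

```text
time_s: 25.7
tcp_pos: [0.4659, -0.0332, 0.0368]
eef_rot: [-179.8, 0.2, -94.1]
contact_force: [-0.6, 0.0, -1.3]
gripper_width: 0.0414
```

carry_out:
  plan:
    - [-0.001, 0, -0.002, 0, 0.001, 0]
    - [0, 0, -0.001, 0, 0, 0]

```text
time_s: 25.87
tcp_pos: [0.4653, -0.0331, 0.0343]
eef_rot: [-179.8, 0.1, -94.1]
contact_force: [-7.7, 2.3, 20.7]
gripper_width: 0.0417
```

carry_out:
  plan:
    - [0, 0, 0, 0, 0.0006, 0]
    - [0, 0, 0, 0, 0.0006, 0]
    - [0, 0, -0.0004, 0, 0.0006, 0]
    - [0, 0, -0.0004, 0, 0.0006, 0]
    - [0, 0, -0.0004, 0, 0.0006, 0]
    - [0, 0, 0, 0, 0, 0]
    - [0, 0, 0.008, 0, 0, 0]
    - [0, 0, 0.02, 0, 0.002, 0]
    - [0, 0, 0.03, 0, 0.002, 0]
    - [0, 0, 0.03, 0, 0.002, 0]
    - [0, 0, 0.03, 0, 0, 0]
    - [0, 0, 0.01, 0, 0, 0]
  fingers: -1

```text
time_s: 26.87
tcp_pos: [0.4633, -0.0342, 0.1677]
eef_rot: [179.4, -0.0, -94.0]
contact_force: [1.8, -0.4, 0.1]
gripper_width: 0.0871
```

carry_out:
  plan:
    - [0.005, -0.025, 0.005, 0, 0, 0]
    - [0.005, -0.03, 0.005, 0, 0, 0]
    - [0.005, -0.03, 0.005, 0, 0, 0]
    - [0.005, -0.03, 0, 0, 0, 0]
    - [0.005, -0.03, 0, 0, 0, 0]
    - [0.005, -0.03, 0, 0, 0, 0]
    - [0, -0.015, 0, 0, 0, 0]
    - [0, 0, 0, 0, 0, 0]

```text
time_s: 27.53
tcp_pos: [0.4962, -0.2316, 0.196]
eef_rot: [-179.6, 0.1, -93.6]
contact_force: [-0.0, 0.2, 0.5]
gripper_width: 0.0875
```

Run:
```python
from h import *
import cv2
s=r.get_state();print(s["tcp_pos"].round(4),s["eef_rot"].round(2),s["time_s"])
a=r.capture("scene")[:,:,::-1]
cv2.imwrite("pics/s6.png",cv2.resize(a[200:430,320:510],None,fx=2.6,fy=2.6))
a=r.capture("top")[:,:,::-1]
cv2.imwrite("pics/t6.png",cv2.resize(a[230:330,150:360],None,fx=3.7,fy=3.7))
```

```text
[ 0.4962 -0.2316  0.196 ] [-1.7965e+02  9.0000e-02 -9.3640e+01] 27.5333
```

View pics/s6.png

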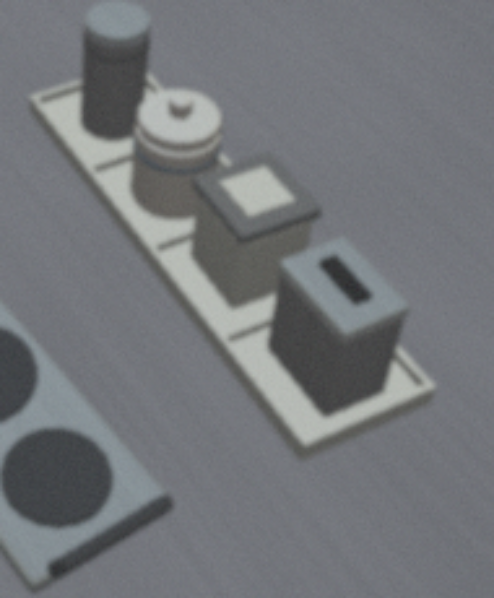

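View pics/t6.png

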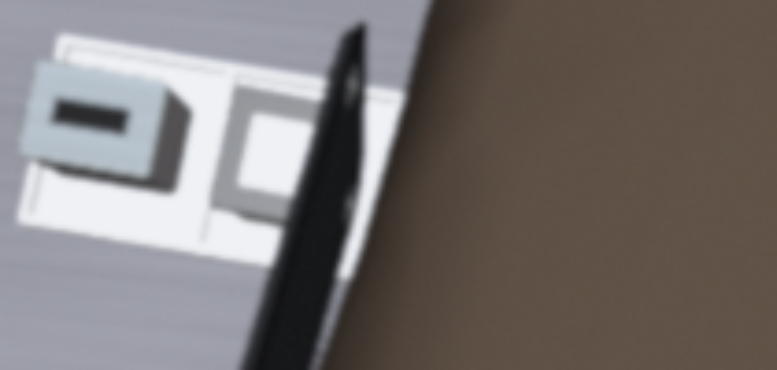

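Run:
```python
from h import *
S=lambda uv,z:bp("scene",crop(uv,2.6,(320,200)),z)
a=np.radians(-3.87);Rm=np.array([[np.cos(a),-np.sin(a)],[np.sin(a),np.cos(a)]]);c=np.array([.471,.0796])
for n,uv,z in(("can",[(118,23)],.092),("pot",[(180,103)],.084),("tub",[(195,183),(265,153),(320,212),(240,240)],.072),("cad",[(280,260),(343,238),(408,308),(345,335)],.078)):
    print(n,((S(uv,z).mean(0)-c)@Rm*1000).round(1))
```

```text
can [   3.3 -110.3]
pot [  4.  -35.3]
tub [ 0.8 39. ]
cad [  1.1 116.6]
```

```bash
python3 -c "
from plant import r
print(r.close_job())"
```

```text
the job is handed in; nothing more can be done
None
```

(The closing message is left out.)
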